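# Shut the warming chamber and hold a thermometer probe in its guide collar

### The job

Push the small warming chamber's door shut until it snaps into its catch. Then take the yellow-handled thermometer probe out of its stand and lower its rod straight down through the steel guide collar on the chamber's roof, without the probe touching the collar or the chamber, until the orange band on the rod is level with the collar's top. Finish holding it there in the gripper, upright, still and centred in the hole, and leave the other things on the counter where they stand.

Things in the scene. Friction and masses are not known exactly. Their poses are not given: they have to be found in the camera images.
- chamber: White warming chamber, fixed, 130 mm deep (x), 140 wide (y), 100 tall; origin at the centre of its underside, z up, its door at its own -x. On the middle of its flat roof a round steel guide collar, 44 mm outside, with an upright through bore of 20 mm diameter, 24 mm long; collar top 110 mm above the origin. Hollow below the bore, down to a dish whose top is 71 mm below the collar's top.
- collar_top (a point): Centre of the bore at the top face of the guide collar (110 mm above the counter); z up along the bore.
- door (a joint): Door angle in rad: 0 shut, grows as the free edge swings to the chamber's -x; starts at 0.5 to 1.0. Grey door with a window, 128 mm wide, 64 tall, 10 thick, lower edge 24 mm above the counter, hinged upright at the chamber's -y (right) edge. Stays where it is left. From about 0.1 rad a sprung roller catch resists with about 5 N; past 0.04 rad it pulls the door home to 0.
- push_plate (a point): Centre of the outer face of the door at the steel push plate (30 mm wide, 46 tall) near the free edge, 108 mm from the hinge, 56 mm above the counter; moves with the door; its -x points out of the door's outer face, its y from the hinge to the free edge.
- door_hinge (a point): Point on the door's upright hinge axis, at the height of the push plate. The door's inner face passes through the axis; the outer face is 10 mm in front of it.
- stand: Fixed probe stand: dark base 80 x 80 x 10 mm, two thin columns (y -25 and +25 mm) and a black top plate 40 (x) x 70 (y) mm, 8 mm thick, its top 105 mm above the counter, with a 17 mm hole in the middle in which the probe hangs by its flange. Origin at the centre of its underside.
- probe: Loose thermometer probe, about 90 g, 155 mm long, upright in the stand; origin at the lower tip of its rod, z up along the rod. Steel rod 8 mm thick from 0 to 90 mm, black flange of 30 mm diameter from 90 to 96 mm (rests on the stand's plate), yellow square handle 22 x 22 mm, faces square to its x and y, from 96 to 152 mm.
- probe_grip (a point): Centre of the probe's yellow square handle, half-way up it, 124 mm above the rod's tip; axes as the probe's.
- probe_tip (a point): Lower tip of the probe's rod, on its axis; starts 15 mm above the counter.
- probe_band (a point): Middle of the 4 mm wide orange depth band on the rod, 50 mm above the tip, on the axis; axes as the probe's.
- media_bottle: Bystander: bottle with white cap, 45 mm diameter, 98 tall; origin at the centre of its underside.
- objective_case: Bystander: black cylindrical screw case, 41 mm diameter, 66 tall; origin under its centre.
- swab_jar: Bystander: jar with a wide grey lid, 65 mm diameter, 84 tall; origin under its centre.
- timer: Bystander: light grey count-down timer, 32 x 66 x 55 mm; origin under its centre.
- label_tape: Bystander: pink roll of label tape lying flat, 64 mm diameter, 19 tall; origin under its centre.

How it is judged (in metres and radians):
On the way, in this order (a step that is already met when the one before it is completed fails the run):
1. the chamber's door is shut and seated in its catch (value of joint door below 0.025 rad), for 0.2 s.
2. the probe is lifted in the gripper, its tip clear above the stand's plate (height (world z) of probe_tip above 0.108 m and contact force between the fingers and probe above 0.5 N), for 0.1 s.
At the end, for the whole second after the job is handed in: Door under 0.025 rad; probe held by the fingers alone, not touching the chamber, still (10 mm/s, 0.1 rad/s), within 0.08 rad of upright, tip and band within 4.5 mm of the bore's axis, and band within 6 mm of the height of the collar's top (value of joint door below 0.025 rad and horizontal distance between each of probe_tip, probe_band and collar_top below 0.0045 m and angle between probe's own z axis and vertical below 0.08 rad and z of probe_band in the frame of collar_top between -0.006 and 0.006 m and contact force between the fingers and probe above 0.5 N and contact force between probe and chamber below 0.1 N and linear speed of probe below 0.01 m/s and angular speed of probe below 0.1 rad/s); the arm keeps its last pose, push and grip.
It fails at once if the probe touches the collar or the rest of the chamber (contact force between probe and chamber above 0.3 N).
It fails at once if a bystander is moved by more than 20 mm (distance of any of media_bottle, objective_case, swab_jar, timer, label_tape from where it was at the start of the episode above 0.02 m).
It also fails if it takes over 58 s, if anything falls off the work surface, if the arm or the gripper's body presses on something with over 40 N, if the wrist force passes 120 N, or if a joint passes its speed limit or range.

### The arm

A 6-joint arm with a two-finger parallel gripper is mounted at the origin on a cart in front of the work surface, level with it; the furniture and walls round the work are solid. World frame = base frame: x ahead of the robot, y to its left, z up, the work surface at z = 0. Lengths are in m, angles in degrees, forces in N, time in s.
With the tool pointing down it reaches from about 0.4 to 0.825 m from the base axis. Payload 7 kg.
Tool frame: the origin (TCP) lies midway between the tips of the shut fingers; the grasp point (between the pads) lies 19 mm behind it (ctrl.hold_point_z is the distance from the TCP to the grasp point, in m); z points along the fingers, y is the line along which they close (so a half turn about z gives the same grasp; the last joint's range is limited). The gripper opens to 88 mm and grips with 3 to 60 N. Pads are 19 mm wide; open, the fingers measure 130 mm over their backs; the gripper's body (78 mm by 193 mm) begins 47 mm behind the grasp point.
Start: joints at [-50.128, 20.546, 0.682, 0, -70.136, -16.507], TCP at [0.268, -0.62, 0.227] pointing down, gripper open.
Joint ranges: [-176.03, 176.03], [-82.01, 121.73], [-58.28, 71.71], [-173.87, 95.51], [-174.79, -0.11], [-173.66, 173.66]. Speed limits (degrees/s): [136.94, 136.94, 172.46, 180, 180, 180].

### API

Orientations are given as [roll, pitch, yaw] about the fixed x, y, z axes, in that order (R = Rz(yaw) Ry(pitch) Rx(roll)).
In Python, from plant import ctrl gives the robot as it stands.
- The arm moves only by the tool apply_moves, never from a script. Its argument "deltas" is a list of rows, each an object with "fingers": the finger opening in mm, from 0 to 87.6; "delta_pos": the shift along the tool's x, y, z in mm, a list of three; "angular": the turn, a rotation vector about the tool's x, y, z in degrees, a list of three. A call has 1 to 10 rows; each row is the pose to reach, as a shift and turn from the pose commanded when the call began, along the tool's axes at that moment; what a row does not reach only later rows make up. A row lasts 1/10 s, in which the tool goes at most 50 mm and 8.59 degrees, less where a joint would pass 70% of its speed; a pose out of reach is approached as far as the arm can. A call with a gripper value outside its range is refused whole. The fingers move at their own pace and stop on an object; the grip force is fixed at half the most. Time passes only in rows, so rows that repeat a pose let the fingers close. It gives the time, the measured TCP pose, the force, the opening and the grip force at its end, in the units of the state.
- ctrl.get_obs(): the state, without advancing time (a new reading comes with each control period).
- ctrl.snapshot(name): name is "side" or "top" or "wrist"; returns the picture (384x512x3 uint8, red, green, blue); there is no depth.
- ctrl.camera_params(name): a dict with "fx", "fy", "cx", "cy" (pixels), "dist_coeffs" ([k1, k2, p1, p2, k3] as OpenCV has them; the pictures are not rectified), "cam_to_world" (4x4, takes a point from camera to world coordinates); the wrist camera has in their place "mount" (4x4, takes a point from camera to tool coordinates, whose origin is the TCP and whose axes are the flange's). Camera axes: x right, y up, looking along -z (the intrinsics and any distortion apply to the point x, -y, -z); pixel columns grow to the right and rows downward; lengths in m; the calibration is good to about 2 mm. A picture is of the moment at which its call begins: read the wrist's pose just before it. camera_params takes no time and is no camera call.
- ctrl.close_job(): hands the job in; it is judged then, once.
The state is a dict: "clock": time; "joint_pos": joint angles; "qvel": joint speeds; "tau": joint torques, N m; "tool_pos": TCP position; "orientation": TCP orientation; "force": force on the tool from outside, world axes, zero at the start; "moment": the same for the moment, N m; "opening": finger opening in m; "gripper_force": force on a finger pad.
Only numpy, scipy, OpenCV 4.12 (cv2) and the standard library are available. Lean on these libraries where they do the work, as an engineer would, in place of code of your own. Each camera call takes 0.05 s, during which the arm holds its last target. There are 200 camera calls.

## Working session

There is one attempt and no reset: what is moved stays moved. The work goes in short steps, Python scripts to look and compute and a tool call to move; the robot and the scene stay as the last step left them, time stands still between calls to the robot, and variables do not carry over. Pictures are saved under pics/ and viewed, at most 10 in all, crops included, and the job is handed in when it is done.

Besides the shell and the picture viewer there is one more tool, called after ">>>" in YAML: its name, and indented under it one key for each argument. apply_moves: Moves the arm, as the interface text tells. Its arguments: {"type":"object","properties":{"deltas":{"type":"array"}},"required":["deltas"]}

```bash
mkdir -p pics; ls
cat > h.py <<'E'
import numpy as np, cv2
from plant import ctrl
from scipy.spatial.transform import Rotation as R
def snap(n,f):
    im=ctrl.snapshot(n); cv2.imwrite('pics/'+f,im[:,:,::-1]); return im
def cam(n):
    p=ctrl.camera_params(n)
    K=np.array([[p['fx'],0,p['cx']],[0,p['fy'],p['cy']],[0,0,1.]])
    if 'cam_to_world' in p: T=np.array(p['cam_to_world'])
    else:
        o=ctrl.get_obs(); W=np.eye(4); W[:3,:3]=R.from_euler('xyz',o['orientation'],degrees=True).as_matrix(); W[:3,3]=o['tool_pos']; T=W@np.array(p['mount'])
    return K,np.array(p['dist_coeffs'],float),T
def ray(c,u,v):
    K,D,T=c; a=cv2.undistortPoints(np.array([[[u,v]]],float),K,D)[0,0]
    return T[:3,3],T[:3,:3]@np.array([a[0],-a[1],-1])
def atz(c,u,v,z):
    o,d=ray(c,u,v); return o+d*(z-o[2])/d[2]
def proj(c,P):
    K,D,T=c; q=(np.atleast_2d(P)-T[:3,3])@T[:3,:3]; q=q*[1,-1,-1]
    return cv2.projectPoints(q,np.zeros(3),np.zeros(3),K,D)[0][:,0]
def tri(l):
    A=0;b=0
    for o,d in l:
        d=d/np.linalg.norm(d);M=np.eye(3)-np.outer(d,d);A=A+M;b=b+M@o
    return np.linalg.solve(A,b)
E
python3 - <<'E'
from h import *
a=snap('top','t0.png');b=snap('side','s0.png')
print(ctrl.get_obs())
for n in('top','side'):print(cam(n))
print(ctrl.camera_params('wrist'))
E
```

```text
pics
{'clock': 0.1, 'joint_pos': array([-5.01282744e+01,  2.05859391e+01,  6.40202025e-01, -1.89860473e-02,
       -7.01370025e+01, -1.65055389e+01]), 'qvel': array([ 0.05099945, -0.10155057,  0.05685616, -0.01123229, -0.03085901,
        0.05711366]), 'tau': array([-5.28898472e-04, -5.84163988e+01,  2.93752885e+01,  7.01557070e+00,
        1.02155274e-02, -6.57524765e-05]), 'tool_pos': array([ 0.26750242, -0.61925337,  0.22573713]), 'orientation': array([ 1.79915598e+02, -6.39550396e-03, -1.56640272e+02]), 'force': array([ 0.2363438 , -0.07781441,  0.88973243]), 'moment': array([-0.00845797,  0.09233584, -0.03314021]), 'gripper_force': 0.0, 'opening': 0.08739305359931075}
(array([[384.80107353,   0.        , 252.13307236],
       [  0.        , 384.80107353, 194.36843365],
       [  0.        ,   0.        ,   1.        ]]), array([0.03281839, 0.        , 0.        , 0.        , 0.        ]), array([[-0.01304044,  0.98885016, -0.14834185,  0.37297035],
       [-0.99984957, -0.01459204, -0.00937611, -0.13382539],
       [-0.01143618,  0.14819726,  0.9888917 ,  1.54962404],
       [ 0
[... 370 characters left out ...]
969233,  0.739533  ,  0.76337129],
       [-0.00691358,  0.74684398,  0.66496336,  0.86455182],
       [ 0.        ,  0.        ,  0.        ,  1.        ]]))
{'fx': 296.8704287826787, 'fy': 296.8704287826787, 'cx': 257.6480921771858, 'cy': 191.19539974285433, 'dist_coeffs': array([-0.04829273,  0.        ,  0.        ,  0.        ,  0.        ]), 'mount': array([[ 1.31224535e-03,  9.68842197e-01,  2.47675341e-01,
         6.58436598e-02],
       [ 9.99998881e-01, -1.09335024e-03, -1.02133716e-03,
         5.83749855e-05],
       [-7.18718649e-04,  2.47676404e-01, -9.68842548e-01,
        -1.57353517e-01],
       [ 0.00000000e+00,  0.00000000e+00,  0.00000000e+00,
         1.00000000e+00]])}
```

View pics/t0.png

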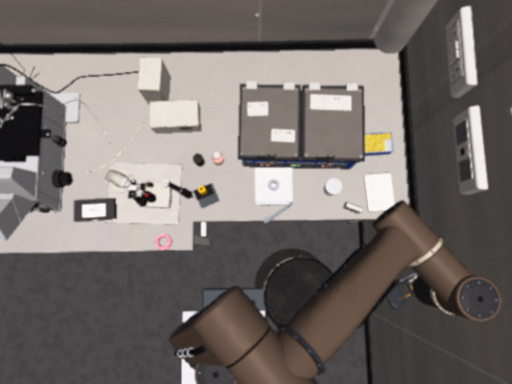

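View pics/s0.png

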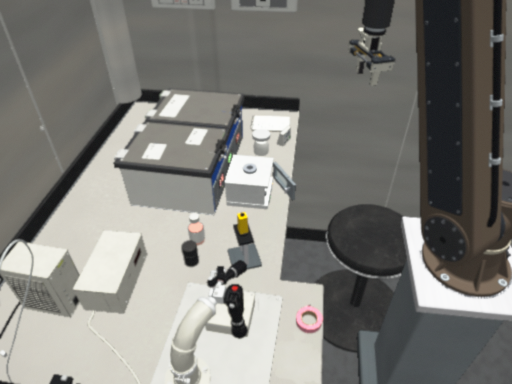

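The top view shows the chamber at about (273,186), its collar at (273,185), the door from (292,204) to (265,220), and the stand and yellow probe at (203,192). In the side view the probe is at (242,222) and the collar at (249,168). I'll take a magnified crop next.

Run:
```python
from h import *
a=cv2.imread('pics/t0.png')[140:230,160:310];b=cv2.imread('pics/s0.png')[130:275,170:310]
a=cv2.resize(a,None,fx=5,fy=5,interpolation=cv2.INTER_CUBIC)[:, :]
cv2.imwrite('pics/t1.png',a)
b=cv2.resize(b,None,fx=4,fy=4,interpolation=cv2.INTER_CUBIC)
cv2.imwrite('pics/s1.png',b)
t=cam('top');s=cam('side')
print('collar',atz(t,273.5,185,.11),atz(s,249,168,.11)); print('probe',atz(t,203,191,.167),atz(s,242,214,.167))
```

```text
collar [ 0.62366898 -0.20171123  0.11      ] [ 0.6262271  -0.19326112  0.11      ]
probe [0.59541806 0.05803996 0.167     ] [0.6035724  0.06442352 0.167     ]
```

View pics/t1.png

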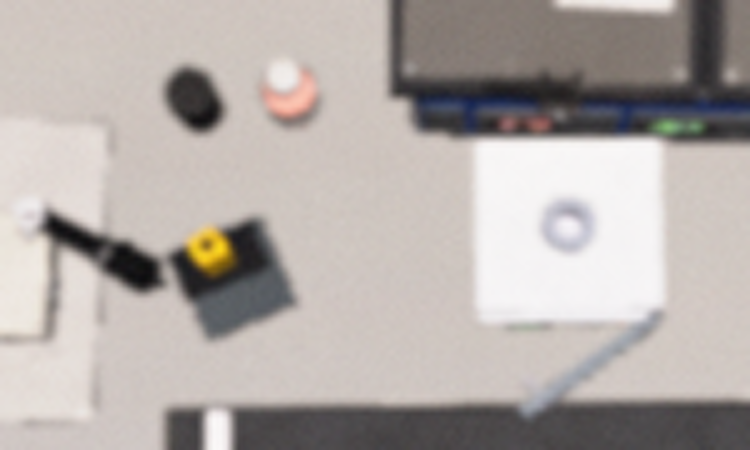

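View pics/s1.png

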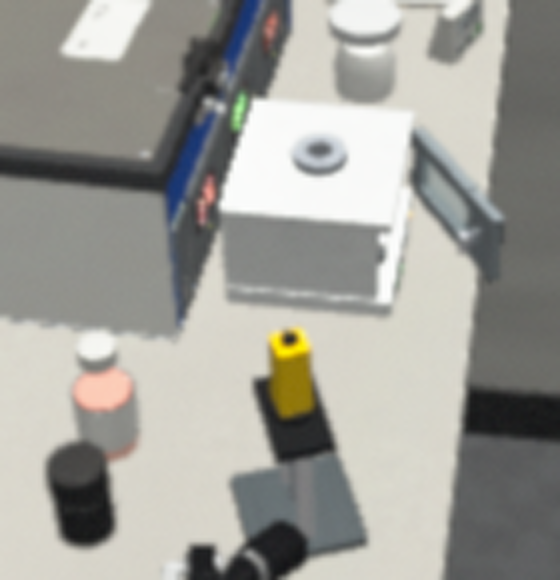

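Run:
```python
from h import *
t=cam('top');s=cam('side')
def T(u,v): return ray(t,160+u/5-.4,140+v/5-.4)
def S(u,v): return ray(s,170+u/4-.4,130+v/4-.4)
def both(n,a,b,z=None):
    P=tri([T(*a),S(*b)]); print(n,P.round(4))
    if z is not None:
        print('   top',atz(t,160+a[0]/5-.4,140+a[1]/5-.4,z).round(4),'side',atz(s,170+b[0]/4-.4,130+b[1]/4-.4,z).round(4))
both('collar',(569,223),(320,152),.11)
both('probe',(208,243),(289,338),.168)
both('dooredge top',(527,410),(497,222),.088)
both('doorhinge top',(655,318),(416,130),.088)
both('blackarm',(155,272),(290,540),.07)
both('incub corner',(393,90),(160,160))
for n,a in dict(rl=(474,140),rr=(662,140),fl=(478,322),fr=(663,318)).items(): print(n,atz(t,160+a[0]/5-.4,140+a[1]/5-.4,.1).round(4))
for n,a in dict(l=(165,260),r=(262,220)).items(): print(n,atz(t,160+a[0]/5-.4,140+a[1]/5-.4,.105).round(4))
for n,a in dict(l=(210,338),r=(295,302),rr=(262,218)).items(): print(n,atz(t,160+a[0]/5-.4,140+a[1]/5-.4,.01).round(4))
```

```text
collar [ 0.6266 -0.2016  0.1053]
   top [ 0.6268 -0.2014  0.11  ] side [ 0.6247 -0.1955  0.11  ]
probe [0.6049 0.0646 0.1669]
   top [0.6057 0.0645 0.168 ] side [0.6037 0.0658 0.168 ]
dooredge top [ 0.4868 -0.1677  0.0782]
   top [ 0.4869 -0.1675  0.088 ] side [ 0.4856 -0.1559  0.088 ]
doorhinge top [ 0.5572 -0.2669  0.0837]
   top [ 0.5559 -0.2665  0.088 ] side [ 0.5574 -0.2613  0.088 ]
blackarm [0.6008 0.1241 0.0438]
   top [0.5999 0.1197 0.07  ] side [0.5933 0.1449 0.07  ]
incub corner [ 0.7137 -0.072   0.1894]
rl [ 0.6945 -0.1302  0.1   ]
rr [ 0.6922 -0.2746  0.1   ]
fl [ 0.5533 -0.1312  0.1   ]
fr [ 0.5543 -0.2715  0.1   ]
l [0.6037 0.1062 0.105 ]
r [0.6335 0.0325 0.105 ]
l [0.5547 0.0851 0.01  ]
r [0.5829 0.0165 0.01  ]
rr [0.6523 0.0434 0.01  ]
```

>>> apply_moves:
  deltas:
    - {"fingers": 0, "delta_pos": [-33, 33, 0], "angular": [0, 0, 4]}
    - {"fingers": 0, "delta_pos": [-66, 66, 0], "angular": [0, 0, 9]}
    - {"fingers": 0, "delta_pos": [-99, 99, 0], "angular": [0, 0, 14]}
    - {"fingers": 0, "delta_pos": [-132, 132, 0], "angular": [0, 0, 19]}
    - {"fingers": 0, "delta_pos": [-165, 165, 0], "angular": [0, 0, 23.4]}
    - {"fingers": 0, "delta_pos": [-198, 198, 0], "angular": [0, 0, 23.4]}
    - {"fingers": 0, "delta_pos": [-231, 231, 0], "angular": [0, 0, 23.4]}
    - {"fingers": 0, "delta_pos": [-264, 264, 0], "angular": [0, 0, 23.4]}
    - {"fingers": 0, "delta_pos": [-300, 300, 0], "angular": [0, 0, 23.4]}
    - {"fingers": 0, "delta_pos": [-331, 330, 0], "angular": [0, 0, 23.4]}

```text
clock: 1.1
tool_pos: [0.4408, -0.1833, 0.2266]
orientation: [180.0, 0.0, 180.0]
force: [0.6, -1.3, 0.7]
opening: 0.0131
gripper_force: 0.0
```

>>> apply_moves:
  deltas:
    - {"fingers": 0, "delta_pos": [0, 0, 45], "angular": [0, 0, 0]}
    - {"fingers": 0, "delta_pos": [0, 0, 90], "angular": [0, 0, 0]}
    - {"fingers": 0, "delta_pos": [0, 0, 135], "angular": [0, 0, 0]}
    - {"fingers": 0, "delta_pos": [0, 0, 170], "angular": [0, 0, 0]}
    - {"fingers": 0, "delta_pos": [0, 0, 170], "angular": [0, 0, 0]}
    - {"fingers": 0, "delta_pos": [-15, 0, 170], "angular": [0, 0, 0]}
    - {"fingers": 0, "delta_pos": [-30, 0, 170], "angular": [0, 0, 0]}
    - {"fingers": 0, "delta_pos": [-40, 0, 170], "angular": [0, 0, 0]}
    - {"fingers": 0, "delta_pos": [-50, 0, 170], "angular": [0, 0, 0]}
    - {"fingers": 0, "delta_pos": [-60, 0, 170], "angular": [0, 0, 0]}

```text
clock: 2.1
tool_pos: [0.5019, -0.1855, 0.0573]
orientation: [180.0, 0.1, 180.0]
force: [-0.3, 0.6, 0.5]
opening: 0.0003
gripper_force: 0.2
```

>>> apply_moves:
  deltas:
    - {"fingers": 0, "delta_pos": [-7, 0, 0], "angular": [0, 0, 0]}
    - {"fingers": 0, "delta_pos": [-14, 0, 0], "angular": [0, 0, 0]}
    - {"fingers": 0, "delta_pos": [-20, 0, 0], "angular": [0, 0, 0]}
    - {"fingers": 0, "delta_pos": [-25, 0, 0], "angular": [0, 0, 0]}
    - {"fingers": 0, "delta_pos": [-29, 0, 0], "angular": [0, 0, 0]}
    - {"fingers": 0, "delta_pos": [-32, 0, 0], "angular": [0, 0, 0]}

```text
clock: 2.7
tool_pos: [0.5327, -0.1855, 0.0565]
orientation: [180.0, -0.0, 180.0]
force: [-4.7, 1.4, 1.9]
opening: 0.0004
gripper_force: 2.7
```

Run:
```python
from h import *
a=snap('wrist','w0.png');b=snap('side','s2.png')
b=cv2.resize(b[140:220,200:320,::-1],(512,341),interpolation=cv2.INTER_CUBIC)
cv2.imwrite('pics/c2.png',b); print(ctrl.get_obs()['force'],ctrl.get_obs()['tool_pos'])
```

```text
[-0.48209143  0.46348186 -0.38363703] [ 0.53245327 -0.18547608  0.05640779]
```

View pics/c2.png

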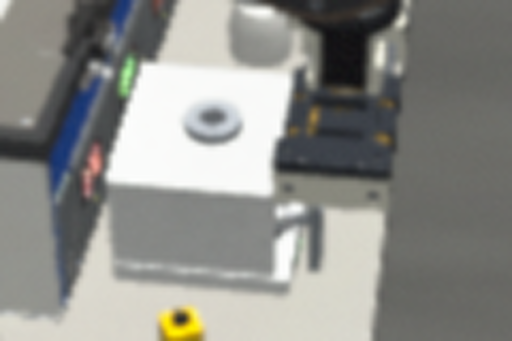

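The side crop shows the door still slightly open, with its free edge at (315,240). I'll push further in small steps.

>>> apply_moves:
  deltas:
    - {"fingers": 0, "delta_pos": [-2, 0, 0], "angular": [0, 0, 0]}
    - {"fingers": 0, "delta_pos": [-4, 0, 0], "angular": [0, 0, 0]}
    - {"fingers": 0, "delta_pos": [-6, 0, 0], "angular": [0, 0, 0]}
    - {"fingers": 0, "delta_pos": [-8, 0, 0], "angular": [0, 0, 0]}

```text
clock: 3.2
tool_pos: [0.5333, -0.1856, 0.0555]
orientation: [180.0, -0.7, 179.9]
force: [-24.0, 2.4, 17.0]
opening: 0.0006
gripper_force: 11.7
```

>>> apply_moves:
  deltas:
    - {"fingers": 0, "delta_pos": [8, 0, 0], "angular": [0, 0, 0]}
    - {"fingers": 0, "delta_pos": [8, 0, 0], "angular": [0, 0, 0]}

```text
clock: 3.4
tool_pos: [0.5322, -0.1855, 0.0567]
orientation: [180.0, 0.0, 180.0]
force: [0.2, 0.8, -0.2]
opening: 0.0005
gripper_force: 0.0
```

Run:
```python
from h import *
print(ctrl.get_obs()['force'],ctrl.get_obs()['tool_pos'])
w=snap('wrist','w1.png');b=snap('side','s3.png');t=snap('top','t3.png')
c=cam('side')
print(proj(c,[[.56,-.13,.1],[.56,-.13,0],[.55,-.142,.088],[.55,-.142,.024],[.525,-.145,.088],[.525,-.145,.024]]).round(1))
B=cv2.resize(b[150:220,230:300],(400,400),interpolation=cv2.INTER_CUBIC)
A=cv2.resize(t[160:225,245:310],(400,400),interpolation=cv2.INTER_CUBIC)
W=cv2.resize(w,(267,200))
W=np.pad(W,((0,0),(0,533),(0,0)))
cv2.imwrite('pics/c3.png',np.vstack([np.hstack([B,A]),W])[:,:,::-1])
```

```text
[ 0.24581697  0.77479011 -0.1894812 ] [ 0.53222282 -0.18554353  0.05673826]
[[268.1 185.6]
 [267.8 210.1]
 [271.9 186.3]
 [271.6 202.1]
 [280.4 186.4]
 [279.7 202.2]]
```

View pics/c3.png

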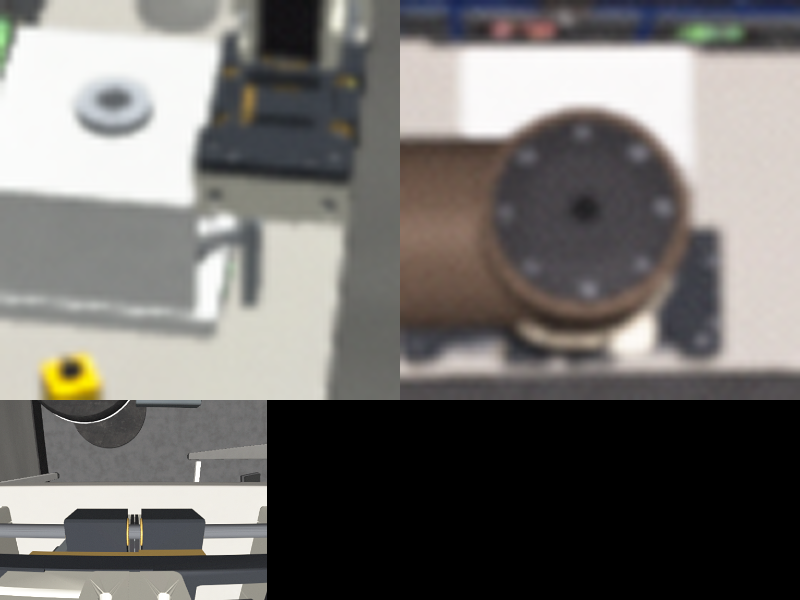

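Run:
```python
from h import *
c=cam('side')
for y in(-.09,):
  for z in(.10,.11,.122,.135): print(z,proj(c,[[.571,y,z],[.493,y,z]]).round(1).tolist())
print('roof edge',proj(c,[[.56,-.13,.1],[.56,-.2,.1],[.56,-.27,.1]]).round(1).tolist())
w=cv2.imread('pics/w1.png')
cv2.imwrite('pics/w1b.png',cv2.resize(w,(800,600)))
```

```text
0.1 [[262.7, 194.2], [289.9, 196.5]]
0.11 [[262.7, 191.6], [290.1, 193.9]]
0.122 [[262.7, 188.4], [290.3, 190.7]]
0.135 [[262.8, 184.9], [290.5, 187.2]]
roof edge [[268.1, 185.6], [270.8, 170.9], [273.1, 157.4]]
```

View pics/w1b.png

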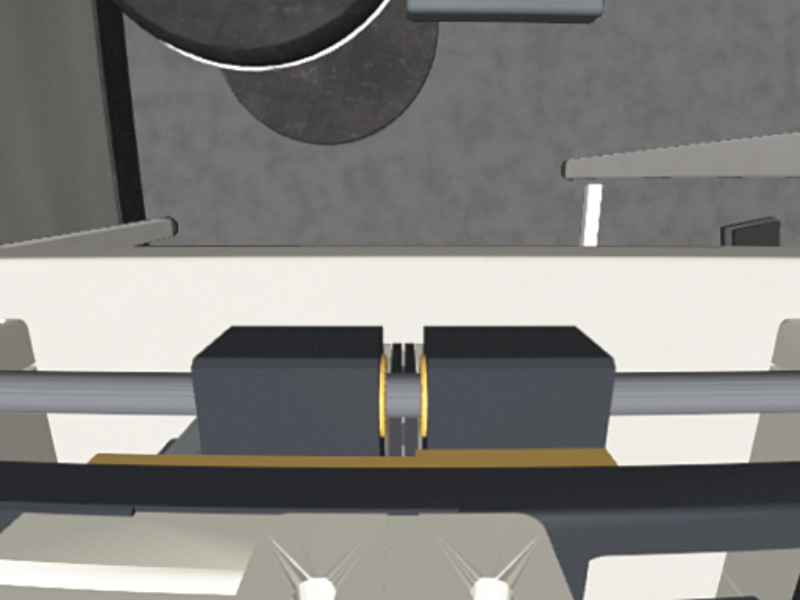

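The wrist view shows bulky finger carriages at (195–610, 330–450). They may be meeting the roof edge. I'll raise the tips about 18 mm and push again.

>>> apply_moves:
  deltas:
    - {"fingers": 0, "delta_pos": [4, 0, 0], "angular": [0, 0, 0]}
    - {"fingers": 0, "delta_pos": [4, 0, -9], "angular": [0, 0, 0]}
    - {"fingers": 0, "delta_pos": [4, 0, -17], "angular": [0, 0, 0]}
    - {"fingers": 0, "delta_pos": [1, 0, -17], "angular": [0, 0, 0]}
    - {"fingers": 0, "delta_pos": [-1, 0, -17], "angular": [0, 0, 0]}
    - {"fingers": 0, "delta_pos": [-3, 0, -17], "angular": [0, 0, 0]}
    - {"fingers": 0, "delta_pos": [-5, 0, -17], "angular": [0, 0, 0]}

```text
clock: 4.25
tool_pos: [0.5335, -0.1856, 0.0727]
orientation: [180.0, -0.5, 179.9]
force: [-15.3, 0.3, 10.8]
opening: 0.0006
gripper_force: 7.7
```

Run:
```python
from h import *
o=ctrl.get_obs(); print(o['force'],o['moment'],o['tool_pos'])
```

```text
[-15.30908397   0.29581983  10.84595395] [0.17861787 5.47600062 0.23457971] [ 0.53350682 -0.18562237  0.0726787 ]
```

>>> apply_moves:
  deltas:
    - {"fingers": 0, "delta_pos": [30, 0, 0], "angular": [0, 0, 0]}
    - {"fingers": 0, "delta_pos": [60, 0, 0], "angular": [0, 0, 0]}
    - {"fingers": 0, "delta_pos": [60, 0, -50], "angular": [0, 0, 0]}
    - {"fingers": 0, "delta_pos": [60, 0, -100], "angular": [0, 0, 0]}
    - {"fingers": 0, "delta_pos": [60, 50, -110], "angular": [0, 0, 0]}
    - {"fingers": 0, "delta_pos": [60, 50, -110], "angular": [0, 0, 0]}

```text
clock: 4.85
tool_pos: [0.4797, -0.1326, 0.1864]
orientation: [179.9, 0.4, -179.9]
force: [-0.2, -1.1, -0.7]
opening: 0.0003
gripper_force: 0.0
```

Run:
```python
from h import *
w=snap('wrist','w4.png');b=snap('side','s4.png');t=snap('top','t4.png')
B=cv2.resize(b[150:220,230:300],(400,400),interpolation=cv2.INTER_CUBIC)
A=cv2.resize(b[150:220,230:300],(400,400),interpolation=cv2.INTER_CUBIC)
A=cv2.resize(t[160:225,245:310],(400,400),interpolation=cv2.INTER_CUBIC)
W=cv2.resize(w,(267,200))
cv2.imwrite('pics/c4.png',np.vstack([np.hstack([B,A]),np.pad(W,((0,0),(0,533),(0,0)))])[:,:,::-1])
print(ctrl.get_obs()['tool_pos'])
```

```text
[ 0.477791   -0.13508472  0.18336927]
```

View pics/c4.png

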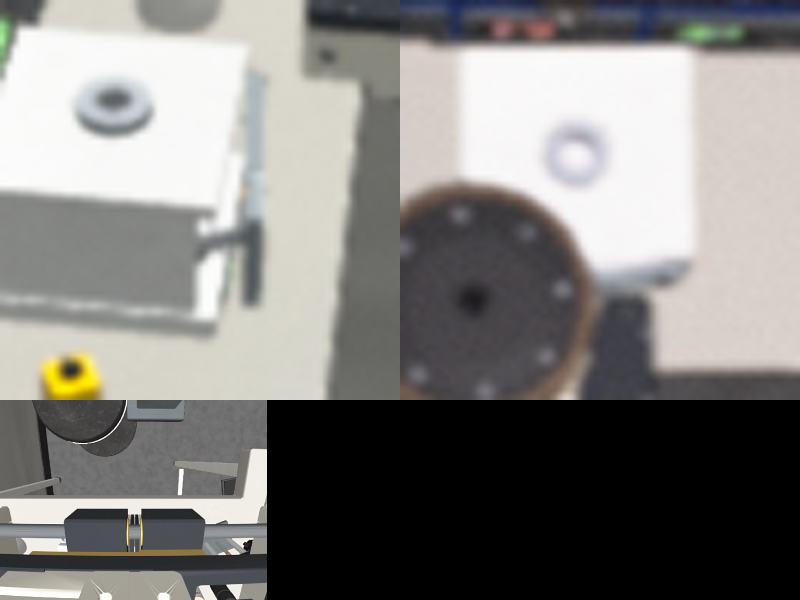

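The door is still ajar by about 0.09 rad. Its end face is at (250,265) in the left crop, with the catch tongue at (225,235). I'll look straight down on the door edge with the wrist camera, and take the collar on the same trip.

>>> apply_moves:
  deltas:
    - {"fingers": 87, "delta_pos": [0, 0, -40], "angular": [0, 0, 0]}
    - {"fingers": 87, "delta_pos": [-40, -20, -80], "angular": [0, 0, 0]}
    - {"fingers": 87, "delta_pos": [-80, -40, -80], "angular": [0, 0, 0]}
    - {"fingers": 87, "delta_pos": [-120, -65, -80], "angular": [0, 0, 0]}
    - {"fingers": 87, "delta_pos": [-140, -65, -80], "angular": [0, 0, 0]}
    - {"fingers": 87, "delta_pos": [-140, -65, -80], "angular": [0, 0, 0]}
    - {"fingers": 87, "delta_pos": [-140, -65, -80], "angular": [0, 0, 0]}

```text
clock: 5.7
tool_pos: [0.6172, -0.2014, 0.2614]
orientation: [180.0, -0.2, 179.9]
force: [-0.1, 0.3, 0.8]
opening: 0.0506
gripper_force: 0.0
```

Run:
```python
from h import *
print(ctrl.get_obs()['tool_pos'],ctrl.get_obs()['orientation'])
w=snap('wrist','w5.png');c=cam('wrist'); np.savez('c5.npz',K=c[0],D=c[1],T=c[2])
print(proj(c,[[.55,-.142,.088],[.55,-.27,.088],[.56,-.13,.1],[.56,-.27,.1],[.625,-.2,.11]]).round(1).tolist())
cv2.imwrite('pics/w5b.png',cv2.resize(w[:,:,::-1],(800,600),interpolation=cv2.INTER_CUBIC))
```

```text
[ 0.61718113 -0.20139675  0.26135734] [179.98585265  -0.19722603 179.89262517]
[[311.5, 115.2], [193.8, 115.3], [324.4, 124.9], [191.9, 125.0], [258.2, 187.0]]
```

View pics/w5b.png

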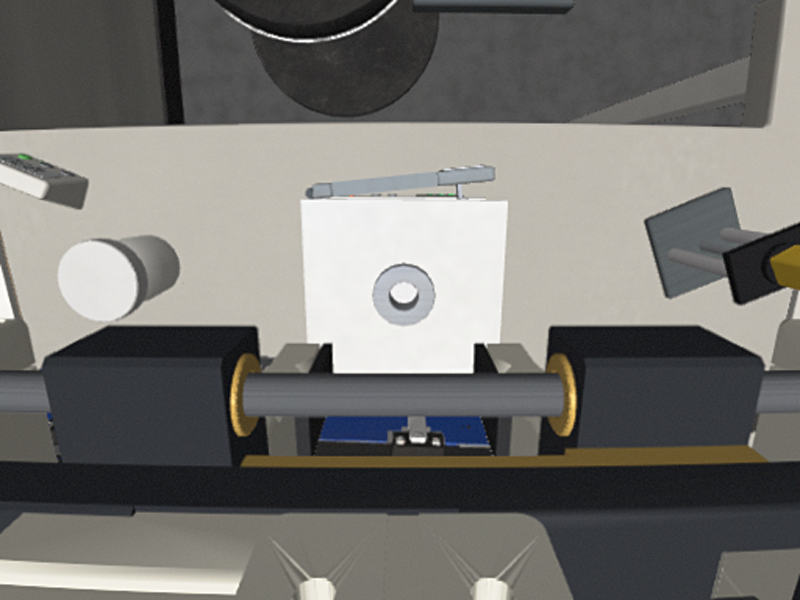

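The wrist view is clear. The door is at about 0.1 rad, running from (308,187) to (495,166), with its strike bracket on the catch at (460,190). The collar hole is at (404,294). The door is resting on the catch, so it needs a firmer push that is held.

Run:
```python
from h import *
z=np.load('c5.npz');c=(z['K'],z['D'],z['T'])
f=lambda u,v,h:atz(c,u*.64-.2,v*.64-.2,h).round(4)
print('collar',f(404,294,.11)); 
print('door outer hinge',f(308,186,.088),'outer free',f(495,167,.088),f(440,170,.088),'inner free',f(495,180,.088),'inner hinge',f(312,197,.088))
print('roof',f(302,200,.1),f(507,202,.1),f(306,340,.1))
print('plate centre/probe',f(785,268,.167))
```

```text
collar [ 0.6261 -0.1998  0.11  ]
door outer hinge [ 0.5538 -0.2667  0.088 ] outer free [ 0.541  -0.1368  0.088 ] [ 0.5431 -0.1748  0.088 ] inner free [ 0.5497 -0.1364  0.088 ] inner hinge [ 0.5614 -0.2643  0.088 ]
roof [ 0.563  -0.2689  0.1   ] [ 0.5643 -0.1299  0.1   ] [ 0.6629 -0.2712  0.1   ]
plate centre/probe [0.5969 0.0183 0.167 ]
```

>>> apply_moves:
  deltas:
    - {"fingers": 0, "delta_pos": [45, 0, 0], "angular": [0, 0, 0]}
    - {"fingers": 0, "delta_pos": [90, 10, 0], "angular": [0, 0, 0]}
    - {"fingers": 0, "delta_pos": [135, 20, 0], "angular": [0, 0, 0]}
    - {"fingers": 0, "delta_pos": [157, 26, 0], "angular": [0, 0, 0]}
    - {"fingers": 0, "delta_pos": [157, 26, 45], "angular": [0, 0, 0]}
    - {"fingers": 0, "delta_pos": [157, 26, 90], "angular": [0, 0, 0]}
    - {"fingers": 0, "delta_pos": [157, 26, 135], "angular": [0, 0, 0]}
    - {"fingers": 0, "delta_pos": [157, 26, 185], "angular": [0, 0, 0]}
    - {"fingers": 0, "delta_pos": [157, 26, 205], "angular": [0, 0, 0]}
    - {"fingers": 0, "delta_pos": [157, 26, 205], "angular": [0, 0, 0]}

```text
clock: 6.75
tool_pos: [0.4575, -0.1744, 0.0562]
orientation: [180.0, -0.3, 180.0]
force: [0.5, 0.7, 0.8]
opening: 0.0002
gripper_force: 0.0
```

>>> apply_moves:
  deltas:
    - {"fingers": 0, "delta_pos": [-30, 0, 0], "angular": [0, 0, 0]}
    - {"fingers": 0, "delta_pos": [-60, 0, 0], "angular": [0, 0, 0]}
    - {"fingers": 0, "delta_pos": [-74, 0, 0], "angular": [0, 0, 0]}
    - {"fingers": 0, "delta_pos": [-80, 0, 0], "angular": [0, 0, 0]}
    - {"fingers": 0, "delta_pos": [-84, 0, 0], "angular": [0, 0, 0]}
    - {"fingers": 0, "delta_pos": [-86, 0, 0], "angular": [0, 0, 0]}
    - {"fingers": 0, "delta_pos": [-86, 0, 0], "angular": [0, 0, 0]}
    - {"fingers": 0, "delta_pos": [-86, 0, 0], "angular": [0, 0, 0]}
    - {"fingers": 0, "delta_pos": [-86, 0, 0], "angular": [0, 0, 0]}

```text
clock: 7.65
tool_pos: [0.5418, -0.1746, 0.059]
orientation: [180.0, -0.4, 179.9]
force: [-12.2, 2.5, 6.9]
opening: 0.0005
gripper_force: 6.1
```

>>> apply_moves:
  deltas:
    - {"fingers": 0, "delta_pos": [-3, 0, 0], "angular": [0, 0, 0]}
    - {"fingers": 0, "delta_pos": [-5, 0, 0], "angular": [0, 0, 0]}
    - {"fingers": 0, "delta_pos": [-5, 0, 0], "angular": [0, 0, 0]}
    - {"fingers": 0, "delta_pos": [-5, 0, 0], "angular": [0, 0, 0]}

```text
clock: 8.05
tool_pos: [0.5419, -0.1747, 0.0585]
orientation: [179.9, -0.9, 179.8]
force: [-26.2, 3.5, 17.3]
opening: 0.0006
gripper_force: 13.1
```

>>> apply_moves:
  deltas:
    - {"fingers": 87, "delta_pos": [15, 0, 0], "angular": [0, 0, 0]}
    - {"fingers": 87, "delta_pos": [60, 0, 0], "angular": [0, 0, 0]}
    - {"fingers": 87, "delta_pos": [70, 0, -50], "angular": [0, 0, 0]}
    - {"fingers": 87, "delta_pos": [70, 0, -100], "angular": [0, 0, 0]}
    - {"fingers": 87, "delta_pos": [70, 0, -150], "angular": [0, 0, 0]}
    - {"fingers": 87, "delta_pos": [50, -5, -195], "angular": [0, 0, 0]}
    - {"fingers": 87, "delta_pos": [0, -20, -203], "angular": [0, 0, 0]}
    - {"fingers": 87, "delta_pos": [-50, -27, -203], "angular": [0, 0, 0]}
    - {"fingers": 87, "delta_pos": [-74, -27, -203], "angular": [0, 0, 0]}
    - {"fingers": 87, "delta_pos": [-74, -27, -203], "angular": [0, 0, 0]}

```text
clock: 9.05
tool_pos: [0.6279, -0.2017, 0.2613]
orientation: [-180.0, 0.0, 180.0]
force: [-0.1, 0.7, -0.2]
opening: 0.0751
gripper_force: 0.0
```

Run:
```python
from h import *
print(ctrl.get_obs()['tool_pos'],ctrl.get_obs()['orientation'])
w=snap('wrist','w6.png');c=cam('wrist'); np.savez('c6.npz',K=c[0],D=c[1],T=c[2])
o=cv2.imread('pics/w5.png')
for u in (205,230,250,282,300,311): print(u,'old',o[100:134,u].mean(1).astype(int).tolist(),'\n   new',w[100:134,u].mean(1).astype(int).tolist())
print(proj(c,[[.553,-.142,.088],[.553,-.26,.088],[.563,-.2,.1]]).round(1).tolist())
```

```text
[ 0.62789918 -0.20174331  0.26131416] [-1.79983347e+02  3.66297788e-02  1.79963522e+02]
205 old [185, 184, 187, 186, 187, 185, 187, 186, 187, 187, 184, 186, 186, 188, 186, 189, 186, 134, 145, 163, 163, 162, 164, 160, 158, 135, 108, 200, 246, 242, 241, 240, 241, 241] 
   new [186, 186, 185, 188, 184, 187, 187, 143, 149, 160, 161, 160, 159, 158, 158, 128, 146, 248, 244, 241, 241, 240, 241, 241, 241, 241, 240, 241, 241, 242, 242, 241, 242, 241]
230 old [185, 189, 186, 187, 186, 187, 186, 188, 186, 189, 185, 186, 186, 186, 183, 167, 165, 167, 166, 167, 164, 168, 165, 167, 171, 153, 223, 223, 243, 243, 241, 239, 239, 239] 
   new [186, 185, 186, 185, 186, 186, 186, 171, 165, 168, 167, 164, 166, 165, 163, 164, 193, 245, 243, 241, 239, 239, 240, 239, 237, 239, 239, 239, 239, 238, 239, 238, 239, 240]
250 old [184, 184, 184, 184, 184, 185, 185, 185, 185, 185, 185, 186, 181, 165, 162, 163, 163, 164, 165, 164, 162, 165, 183, 185, 157, 154, 212, 224, 241, 241, 240, 239, 240, 240] 
   new [184, 183, 183, 184, 186, 185, 185, 169, 161, 164, 164, 166, 164, 164, 163, 160, 176, 245, 241, 240, 239, 239
[... 482 characters left out ...]
168, 165, 163, 163, 160, 123, 150, 184, 185, 185, 186, 183, 182, 185, 178, 176, 234, 226, 241, 242, 241, 241, 241] 
   new [182, 183, 183, 182, 183, 183, 175, 164, 156, 165, 168, 167, 165, 163, 164, 153, 122, 204, 245, 242, 240, 241, 241, 240, 241, 240, 240, 240, 238, 239, 239, 239, 238, 238]
311 old [182, 184, 184, 185, 186, 183, 139, 146, 166, 168, 167, 165, 164, 165, 153, 123, 179, 188, 185, 182, 183, 184, 182, 182, 185, 184, 180, 186, 196, 245, 243, 242, 242, 242] 
   new [182, 181, 185, 183, 183, 182, 147, 157, 155, 166, 165, 166, 165, 161, 165, 157, 131, 206, 246, 244, 242, 242, 241, 241, 240, 240, 239, 238, 238, 238, 239, 239, 241, 241]
[[312.4, 108.8], [203.1, 108.7], [258.7, 118.2]]
```

The brightness profiles show the door flush and parallel at every column, so it is shut. Next I'll locate the collar numerically and check the clearance near the stand.

Run:
```python
from h import *
t=cam('top');s=cam('side')
for a,b in [((145,196),(235,288)),((150,183),(215,272)),((185,190),(240,267)),((165,185),(222,272))]: print(tri([ray(t,*a),ray(s,*b)]).round(3))
for f in '56':
    z=np.load(f'c{f}.npz');c=(z['K'],z['D'],z['T']);im=cv2.imread(f'pics/w{f}.png')
    p=proj(c,[[.626,-.2,.11]])[0]; x0,y0=int(p[0])-32,int(p[1])-32
    g=cv2.cvtColor(im[y0:y0+64,x0:x0+64],cv2.COLOR_BGR2GRAY); m=(g<215).astype(np.uint8)
    cs,_=cv2.findContours(m,cv2.RETR_EXTERNAL,cv2.CHAIN_APPROX_NONE)
    for k in cs:
        if len(k)>40:
            e=cv2.fitEllipse(k); print(f,p,e, atz(c,e[0][0]+x0,e[0][1]+y0,.11))
```

```text
[0.584 0.273 0.153]
[0.629 0.251 0.171]
[0.608 0.143 0.059]
[0.628 0.209 0.117]
5 [258.1599196 187.9043315] ((31.960556030273438, 33.11356735229492), (39.42325210571289, 39.576820373535156), 140.5177459716797) [ 0.6262309  -0.20021387  0.11      ]
6 [258.69591993 179.14039745] ((32.27119445800781, 30.8951473236084), (39.834144592285156, 40.000484466552734), 122.7573013305664) [ 0.62464925 -0.20045299  0.11      ]
```

>>> apply_moves:
  deltas:
    - {"fingers": 87, "delta_pos": [0, 45, 0], "angular": [0, 0, -6]}
    - {"fingers": 87, "delta_pos": [0, 90, 0], "angular": [0, 0, -12]}
    - {"fingers": 87, "delta_pos": [-10, 135, 0], "angular": [0, 0, -18]}
    - {"fingers": 87, "delta_pos": [-20, 180, 0], "angular": [0, 0, -22]}
    - {"fingers": 87, "delta_pos": [-30, 225, 0], "angular": [0, 0, -22]}
    - {"fingers": 87, "delta_pos": [-35, 255, 0], "angular": [0, 0, -22]}
    - {"fingers": 87, "delta_pos": [-35, 265, 0], "angular": [0, 0, -22]}
    - {"fingers": 87, "delta_pos": [-35, 265, 0], "angular": [0, 0, -22]}

```text
clock: 9.9
tool_pos: [0.6599, 0.0646, 0.2626]
orientation: [180.0, 0.1, -157.9]
force: [-0.4, -0.1, 0.1]
opening: 0.087
gripper_force: 0.0
```

Run:
```python
from h import *
print(ctrl.get_obs()['tool_pos'],ctrl.get_obs()['orientation'])
w=snap('wrist','w7.png');c=cam('wrist'); np.savez('c7.npz',K=c[0],D=c[1],T=c[2])
h=cv2.cvtColor(w,cv2.COLOR_RGB2HSV); m=cv2.inRange(h,(20,120,60),(35,255,255))
v,u=np.nonzero(m);print(len(u),u.min(),u.max(),v.min(),v.max(),proj(c,[[.605,.0645,.167],[.605,.0645,.111]]))
cv2.imwrite('pics/w7b.png',cv2.resize(w[:,:,::-1],(800,600)))
```

```text
[0.65990318 0.06455461 0.26264402] [ 1.79998530e+02  7.24653163e-02 -1.57911510e+02]
3978 80 511 119 383 [[283.09385213 134.11725327]
 [278.50648671 130.72335821]]
```

View pics/w7b.png

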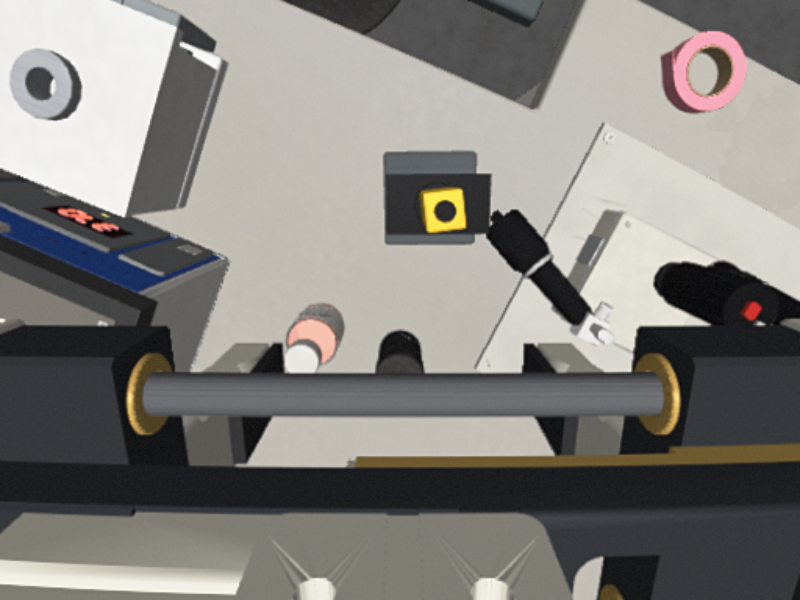

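The wrist view shows the stand square to the tool. The yellow handle top is at (444,210), turned about 4° relative to it, with corners at (420,190), (462,187), (467,229) and (425,232). I'll fit this numerically.

Run:
```python
from h import *
z=np.load('c7.npz');c=(z['K'],z['D'],z['T']);w=cv2.imread('pics/w7.png')
h=cv2.cvtColor(w,cv2.COLOR_BGR2HSV); m=cv2.inRange(h,(20,120,170),(35,255,255)); m[:, :250]=0; m[:,310:]=0; m[180:]=0
cs,_=cv2.findContours(m,cv2.RETR_EXTERNAL,cv2.CHAIN_APPROX_NONE);k=max(cs,key=len)
P=np.array([atz(c,*p[0],.167)[:2] for p in k])*1000
r=cv2.minAreaRect(P.astype(np.float32));print(r, cv2.minAreaRect(k), (w[119:149,270:300].max(2)).min())
u=cv2.moments(k);print(atz(c,u['m10']/u['m00'],u['m01']/u['m00'],.167))
```

```text
((604.9690551757812, 65.38473510742188), (21.46571159362793, 21.187740325927734), 29.29007339477539) ((284.1076965332031, 134.36155700683594), (25.799224853515625, 25.427120208740234), 82.87498474121094) 34
[0.6048901  0.06532236 0.167     ]
```

>>> apply_moves:
  deltas:
    - {"fingers": 87, "delta_pos": [25, 10, 0], "angular": [0, 0, -3]}
    - {"fingers": 87, "delta_pos": [50.6, 21.3, 0], "angular": [0, 0, -5.5]}
    - {"fingers": 87, "delta_pos": [50.6, 21.3, 0], "angular": [0, 0, -5.5]}
    - {"fingers": 87, "delta_pos": [50.6, 21.3, 40], "angular": [0, 0, -5.5]}
    - {"fingers": 87, "delta_pos": [50.6, 21.3, 75], "angular": [0, 0, -5.5]}
    - {"fingers": 87, "delta_pos": [50.6, 21.3, 105], "angular": [0, 0, -5.5]}
    - {"fingers": 87, "delta_pos": [50.6, 21.3, 130], "angular": [0, 0, -5.5]}
    - {"fingers": 87, "delta_pos": [50.6, 21.3, 142], "angular": [0, 0, -5.5]}
    - {"fingers": 87, "delta_pos": [50.6, 21.3, 142], "angular": [0, 0, -5.5]}
    - {"fingers": 87, "delta_pos": [50.6, 21.3, 142], "angular": [0, 0, -5.5]}

```text
clock: 10.95
tool_pos: [0.6067, 0.0638, 0.1207]
orientation: [-180.0, 0.1, -152.6]
force: [0.4, 0.2, -0.2]
opening: 0.0872
gripper_force: 0.0
```

>>> apply_moves:
  deltas:
    - {"fingers": 87, "delta_pos": [1, 2, 0], "angular": [0, 0, 0]}
    - {"fingers": 50, "delta_pos": [1, 2, 0], "angular": [0, 0, 0]}
    - {"fingers": 30, "delta_pos": [1, 2, 0], "angular": [0, 0, 0]}
    - {"fingers": 24, "delta_pos": [1, 2, 0], "angular": [0, 0, 0]}
    - {"fingers": 15, "delta_pos": [1, 2, 0], "angular": [0, 0, 0]}
    - {"fingers": 10, "delta_pos": [1, 2, 0], "angular": [0, 0, 0]}
    - {"fingers": 10, "delta_pos": [1, 2, 0], "angular": [0, 0, 0]}
    - {"fingers": 10, "delta_pos": [1, 2, 0], "angular": [0, 0, 0]}
    - {"fingers": 10, "delta_pos": [1, 2, 0], "angular": [0, 0, 0]}
    - {"fingers": 10, "delta_pos": [1, 2, 0], "angular": [0, 0, 0]}

```text
clock: 11.95
tool_pos: [0.6041, 0.0655, 0.1195]
orientation: [-180.0, -0.0, -152.5]
force: [0.3, 0.1, -0.5]
opening: 0.0218
gripper_force: 30.0
```

>>> apply_moves:
  deltas:
    - {"fingers": 0, "delta_pos": [0, 0, -10], "angular": [0, 0, 0]}
    - {"fingers": 0, "delta_pos": [0, 0, -30], "angular": [0, 0, 0]}
    - {"fingers": 0, "delta_pos": [0, 0, -50], "angular": [0, 0, 0]}
    - {"fingers": 0, "delta_pos": [0, 0, -70], "angular": [0, 0, 0]}
    - {"fingers": 0, "delta_pos": [0, 0, -90], "angular": [0, 0, 0]}
    - {"fingers": 0, "delta_pos": [0, 0, -110], "angular": [0, 0, 0]}
    - {"fingers": 0, "delta_pos": [0, 0, -130], "angular": [0, 0, 0]}
    - {"fingers": 0, "delta_pos": [0, 0, -145], "angular": [0, 0, 0]}
    - {"fingers": 0, "delta_pos": [0, 0, -150], "angular": [0, 0, 0]}
    - {"fingers": 0, "delta_pos": [0, 0, -150], "angular": [0, 0, 0]}

```text
clock: 12.95
tool_pos: [0.6043, 0.0657, 0.2705]
orientation: [-180.0, 0.1, -152.5]
force: [-0.3, 0.2, -0.9]
opening: 0.022
gripper_force: 30.0
```

Run:
```python
from h import *
o=ctrl.get_obs();print(o['tool_pos'],o['orientation'],o['opening'],o['gripper_force'],o['force'])
w=R.from_euler('xyz',o['orientation'],degrees=True).as_matrix()
print(w.T@(np.array([.6255,-.2003,o['tool_pos'][2]])-o['tool_pos'])*1000)
```

```text
[0.60426084 0.06568108 0.27048662] [-1.79998727e+02  8.88801368e-02 -1.52533397e+02] 0.021967973171152965 29.99181479215622 [-0.34580806  0.16485374 -0.8608535 ]
[ 1.03833651e+02 -2.45795824e+02 -1.55612400e-01]
```

>>> apply_moves:
  deltas:
    - {"fingers": 0, "delta_pos": [10, -25, 0], "angular": [0, 0, 3]}
    - {"fingers": 0, "delta_pos": [23, -55, 0], "angular": [0, 0, 7]}
    - {"fingers": 0, "delta_pos": [36, -85, 0], "angular": [0, 0, 11]}
    - {"fingers": 0, "delta_pos": [49, -115, 0], "angular": [0, 0, 15]}
    - {"fingers": 0, "delta_pos": [62, -145, 0], "angular": [0, 0, 19]}
    - {"fingers": 0, "delta_pos": [75, -177, 0], "angular": [0, 0, 23]}
    - {"fingers": 0, "delta_pos": [88, -208, 0], "angular": [0, 0, 27.5]}
    - {"fingers": 0, "delta_pos": [98, -233, 0], "angular": [0, 0, 27.5]}
    - {"fingers": 0, "delta_pos": [103.8, -245.8, 0], "angular": [0, 0, 27.5]}
    - {"fingers": 0, "delta_pos": [103.8, -245.8, 0], "angular": [0, 0, 27.5]}

```text
clock: 13.95
tool_pos: [0.6248, -0.2019, 0.2681]
orientation: [180.0, -0.1, 179.8]
force: [0.1, 0.5, -1.7]
opening: 0.0221
gripper_force: 30.0
```

Run:
```python
from h import *
o=ctrl.get_obs();print(o['tool_pos'],o['orientation'],o['opening'],o['gripper_force'])
tp=np.array(o['tool_pos'])
w=snap('wrist','w8.png');c=cam('wrist');np.savez('c8.npz',K=c[0],D=c[1],T=c[2],tp=tp)
s=snap('side','s8.png');t=snap('top','t8.png')
for n,cc in(('wrist',c),('side',cam('side')),('top',cam('top'))):
    print(n,'collar',proj(cc,[[.6255,-.2003,.11]]).round(1),'tip,band,flange',proj(cc,[tp-[0,0,.1045],tp-[0,0,.0545],tp-[0,0,.0145]]).round(1).tolist())
W=cv2.resize(w[110:270,170:350],(450,400),interpolation=cv2.INTER_CUBIC);S=cv2.resize(s[110:190,215:285],(350,400),interpolation=cv2.INTER_CUBIC)
cv2.imwrite('pics/c8.png',np.hstack([W,S])[:,:,::-1])
```

```text
[ 0.62478875 -0.20193501  0.26812168] [ 1.79990252e+02 -1.23022493e-01  1.79846169e+02] 0.022091555617916727 29.991593956947327
wrist collar [[257.6 178.8]] tip,band,flange [[255.8, 190.2], [255.5, 206.4], [255.2, 225.5]]
side collar [[249.6 166.6]] tip,band,flange [[249.5, 152.1], [249.2, 138.0], [248.9, 126.1]]
top collar [[273.1 184.5]] tip,band,flange [[274.2, 182.2], [274.8, 179.6], [275.4, 177.5]]
```

View pics/c8.png

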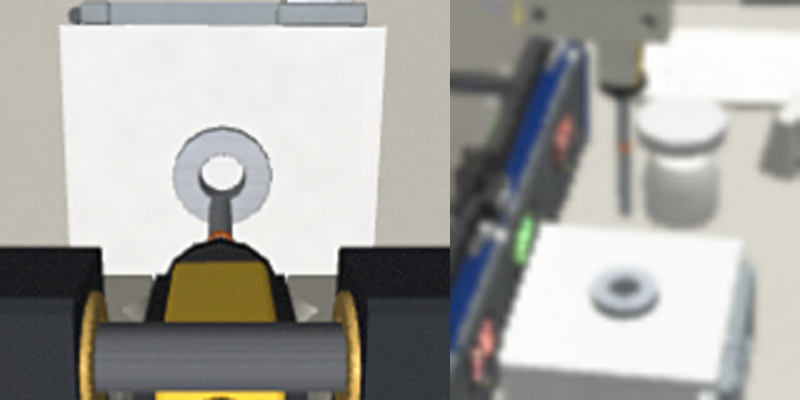

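The view shows the rod upright, with its tip at (220,192) just behind the ring centre at (222,175). The side crop shows the rod at x=625 over the collar at x=624. The door is shut. I'm out of picture views, so the rest is numeric.

Run:
```python
from h import *
z=np.load('c8.npz');c=(z['K'],z['D'],z['T']);tp=z['tp'];im=cv2.imread('pics/w8.png');g=im.astype(float).mean(2)
# rod columns
for v in range(184,202,2): print(v,g[v,248:270].astype(int).tolist())
# collar: roof-white vs ring, outer contour left/right/top
m=(g[155:187,230:290]<215)
P=[]
for i,r in enumerate(m):
    k=np.nonzero(r)[0]
    if len(k)>8: P+= [(230+k[0]-.5,155+i),(230+k[-1]+.5,155+i)]
W=np.array([atz(c,*p,.11)[:2] for p in P])*1000
A=np.c_[2*W,np.ones(len(W))];x=np.linalg.lstsq(A,(W**2).sum(1),rcond=None)[0];print('collar',x[:2],'r',np.sqrt(x[2]+x[0]**2+x[1]**2))
# side: rod centre by darkness
s=cv2.imread('pics/s8.png').astype(float).mean(2)
for v in range(132,156,3): print(v,s[v,240:260].astype(int).tolist())
```

```text
184 [196, 177, 95, 57, 69, 114, 179, 226, 241, 246, 245, 245, 246, 238, 237, 175, 111, 82, 79, 125, 187, 195]
186 [196, 197, 182, 123, 75, 63, 66, 68, 82, 93, 117, 103, 100, 87, 87, 81, 82, 91, 141, 191, 198, 195]
188 [192, 193, 195, 193, 167, 131, 96, 84, 89, 87, 89, 83, 85, 86, 90, 112, 134, 166, 190, 191, 190, 190]
190 [192, 191, 192, 195, 197, 192, 128, 93, 91, 92, 91, 84, 76, 86, 156, 196, 197, 194, 195, 191, 190, 189]
192 [192, 194, 195, 196, 199, 164, 106, 90, 93, 94, 92, 88, 76, 70, 130, 190, 197, 191, 193, 191, 189, 189]
194 [184, 185, 186, 189, 189, 147, 99, 93, 95, 94, 91, 84, 75, 72, 127, 183, 187, 185, 184, 181, 184, 181]
196 [202, 189, 187, 193, 193, 132, 92, 94, 93, 89, 91, 83, 77, 71, 100, 184, 192, 190, 187, 182, 178, 190]
198 [242, 236, 223, 209, 200, 130, 95, 91, 93, 93, 88, 86, 78, 71, 96, 176, 193, 194, 205, 225, 239, 240]
200 [240, 240, 241, 245, 252, 160, 95, 92, 94, 91, 88, 84, 80, 65, 94, 246, 247, 242, 240, 240, 239, 239]
collar [ 626.64803206 -199.47446526] r 21.72562686680649
132 [76, 79, 122, 186, 208, 210, 210, 197, 151, 112, 131, 188, 216, 231, 239, 241, 242, 242, 242, 242]
135 [83, 83, 119, 186, 208, 209, 209, 197, 149, 114, 130, 178, 184, 221, 237, 241, 243, 243, 243, 243]
138 [85, 95, 141, 191, 207, 209, 209, 195, 148, 113, 126, 173, 169, 140, 126, 133, 147, 168, 186, 197]
141 [111, 173, 202, 210, 210, 209, 209, 199, 162, 119, 126, 176, 203, 203, 183, 170, 189, 188, 188, 181]
144 [172, 202, 209, 210, 209, 210, 210, 200, 162, 121, 125, 172, 199, 186, 154, 147, 155, 163, 173, 183]
147 [203, 210, 211, 211, 212, 212, 211, 199, 161, 119, 125, 173, 193, 173, 145, 137, 141, 146, 149, 153]
150 [211, 211, 211, 211, 210, 211, 210, 204, 176, 131, 127, 173, 198, 182, 145, 134, 136, 137, 139, 140]
153 [211, 211, 210, 211, 211, 210, 210, 208, 200, 181, 174, 195, 207, 202, 175, 148, 136, 136, 136, 137]
```

>>> apply_moves:
  deltas:
    - {"fingers": 0, "delta_pos": [-0.8, 0.5, 0], "angular": [0, 0, 0]}
    - {"fingers": 0, "delta_pos": [-0.8, 0.5, 8], "angular": [0, 0, 0]}
    - {"fingers": 0, "delta_pos": [-0.8, 0.5, 18], "angular": [0, 0, 0]}
    - {"fingers": 0, "delta_pos": [-0.8, 0.5, 28], "angular": [0, 0, 0]}
    - {"fingers": 0, "delta_pos": [-0.8, 0.5, 36], "angular": [0, 0, 0]}
    - {"fingers": 0, "delta_pos": [-0.8, 0.5, 40], "angular": [0, 0, 0]}
    - {"fingers": 0, "delta_pos": [-0.8, 0.5, 40], "angular": [0, 0, 0]}
    - {"fingers": 0, "delta_pos": [-0.8, 0.5, 40], "angular": [0, 0, 0]}

```text
clock: 14.9
tool_pos: [0.6263, -0.2, 0.2297]
orientation: [-180.0, 0.0, 180.0]
force: [-0.0, 0.4, -0.4]
opening: 0.022
gripper_force: 30.0
```

Run:
```python
from h import *
for k in range(4):
    o=ctrl.get_obs();print(o['tool_pos'].round(4),o['orientation'].round(2)); s=ctrl.snapshot('side') if k<3 else 0
tp=np.array(o['tool_pos']);w=snap('wrist','w9.png');g=w.astype(float).mean(2);c=cam('wrist')
print(proj(c,[[.6255,-.2003,.11],tp-[0,0,.1045]]).round(1).tolist())
for v in range(172,204,2): print(v,g[v,234:284].astype(int).tolist())
s=snap('side','s9.png').astype(float).mean(2)
for v in range(142,178,2): print(v,s[v,238:262].astype(int).tolist())
```

```text
[ 0.6263 -0.2     0.2297] [-1.7999e+02  1.0000e-02  1.7996e+02]
[ 0.6264 -0.2     0.23  ] [-1.7999e+02  4.0000e-02  1.7997e+02]
[ 0.6265 -0.2     0.2301] [-1.7999e+02  5.0000e-02  1.7997e+02]
[ 0.6264 -0.2     0.2301] [-1.7999e+02  5.0000e-02  1.7996e+02]
[[256.8, 185.2], [257.1, 190.1]]
172 [240, 241, 241, 242, 245, 211, 142, 165, 195, 199, 201, 198, 196, 198, 196, 195, 195, 195, 194, 196, 194, 195, 194, 192, 195, 194, 193, 196, 195, 195, 196, 197, 193, 197, 198, 201, 200, 198, 178, 116, 144, 239, 243, 240, 239, 239, 238, 238, 237, 236]
174 [241, 241, 245, 240, 181, 153, 192, 200, 200, 200, 196, 199, 196, 195, 194, 194, 197, 196, 197, 194, 195, 196, 195, 194, 194, 195, 195, 196, 195, 196, 197, 197, 196, 197, 197, 196, 197, 200, 200, 193, 157, 151, 231, 242, 240, 239, 238, 239, 238, 238]
176 [242, 244, 241, 165, 163, 194, 199, 198, 197, 197, 196, 197, 194, 196, 194, 194, 192, 193, 192, 190, 187, 176, 181, 181, 179, 185, 190, 191, 191, 195, 195, 195, 194, 195, 194, 196, 196, 196, 195, 195, 195, 155, 126, 220, 242, 239, 238, 237, 237, 238]
178 [243, 239, 176, 181, 197, 198, 195, 195, 1
[... 4730 characters left out ...]
 155, 129, 119, 116, 126, 157, 196, 212, 220, 235, 246, 248, 248, 248, 248]
168 [249, 249, 249, 247, 232, 212, 209, 205, 189, 156, 128, 117, 120, 135, 163, 198, 209, 201, 205, 240, 248, 248, 249, 248]
170 [250, 250, 249, 249, 240, 188, 156, 175, 191, 196, 196, 194, 194, 201, 202, 195, 173, 151, 189, 240, 248, 248, 248, 248]
172 [249, 249, 249, 249, 248, 240, 199, 152, 126, 119, 125, 127, 126, 126, 126, 136, 164, 208, 240, 247, 248, 248, 248, 248]
174 [249, 249, 249, 249, 249, 249, 248, 246, 243, 236, 227, 222, 225, 234, 239, 243, 247, 248, 248, 248, 248, 248, 248, 248]
176 [249, 249, 249, 249, 249, 249, 249, 248, 248, 248, 248, 248, 248, 248, 248, 248, 248, 249, 249, 249, 248, 248, 248, 248]
```

The two cameras agree: the rod sits about 1 mm too far in +x and 0.7 mm too far in +y. I'll correct that, then lower.

>>> apply_moves:
  deltas:
    - {"fingers": 0, "delta_pos": [1, -0.7, 0], "angular": [0, 0, 0]}
    - {"fingers": 0, "delta_pos": [1, -0.7, 5], "angular": [0, 0, 0]}
    - {"fingers": 0, "delta_pos": [1, -0.7, 13], "angular": [0, 0, 0]}
    - {"fingers": 0, "delta_pos": [1, -0.7, 21], "angular": [0, 0, 0]}
    - {"fingers": 0, "delta_pos": [1, -0.7, 29], "angular": [0, 0, 0]}
    - {"fingers": 0, "delta_pos": [1, -0.7, 37], "angular": [0, 0, 0]}
    - {"fingers": 0, "delta_pos": [1, -0.7, 45], "angular": [0, 0, 0]}
    - {"fingers": 0, "delta_pos": [1, -0.7, 53], "angular": [0, 0, 0]}
    - {"fingers": 0, "delta_pos": [1, -0.7, 60], "angular": [0, 0, 0]}
    - {"fingers": 0, "delta_pos": [1, -0.7, 63], "angular": [0, 0, 0]}

```text
clock: 16.15
tool_pos: [0.6248, -0.2005, 0.1655]
orientation: [180.0, -0.1, 180.0]
force: [-0.1, 0.8, -1.1]
opening: 0.0219
gripper_force: 30.0
```

>>> apply_moves:
  deltas:
    - {"fingers": 0, "delta_pos": [0, 0, 1], "angular": [0, 0, 0]}
    - {"fingers": 0, "delta_pos": [0, 0, 2], "angular": [0, 0, 0]}
    - {"fingers": 0, "delta_pos": [0, 0, 2], "angular": [0, 0, 0]}
    - {"fingers": 0, "delta_pos": [0, 0, 2], "angular": [0, 0, 0]}
    - {"fingers": 0, "delta_pos": [0, 0, 2], "angular": [0, 0, 0]}

```text
clock: 16.65
tool_pos: [0.6253, -0.2006, 0.1649]
orientation: [-180.0, 0.0, 180.0]
force: [0.2, -0.5, -0.1]
opening: 0.0219
gripper_force: 30.0
```

Run:
```python
from h import *
o=ctrl.get_obs();print(o['tool_pos'].round(4),o['orientation'].round(2),o['force'],o['gripper_force'])
w=snap('wrist','w10.png');c=cam('wrist');h=cv2.cvtColor(w,cv2.COLOR_RGB2HSV);g=w.astype(float).mean(2)
print(proj(c,[[.6255,-.2003,.11]]).round(1).tolist())
s=snap('side','s10.png').astype(int)
for n,im in (('w',w.astype(int)),('s',s)):
    d=im[:,:,0]-im[:,:,2]; v,u=np.nonzero(d[150:215,235:275]>45); print(n,len(u),u.min()+235 if len(u) else 0,u.max()+235 if len(u) else 0,v.min()+150 if len(v) else 0,v.max()+150 if len(v) else 0)
for v in range(154,176): print(v,s[v,238:262].mean(1).astype(int).tolist(),(s[v,247:252,0]-s[v,247:252,2]).tolist())
```

```text
[ 0.6253 -0.2006  0.1649] [-1.8000e+02  3.0000e-02  1.7997e+02] [ 0.22969664 -0.47208932 -0.13214815] 29.991818368434906
[[257.5, 206.7]]
w 25 253 262 202 205
s 2 249 250 167 167
154 [220, 219, 218, 217, 215, 215, 202, 159, 134, 130, 130, 129, 130, 130, 122, 110, 129, 153, 152, 147, 143, 139, 139, 139] [9, 11, 10, 11, 9]
155 [240, 238, 236, 234, 231, 230, 220, 167, 135, 129, 130, 130, 130, 130, 119, 93, 116, 172, 189, 186, 171, 161, 157, 158] [8, 10, 10, 9, 11]
156 [248, 248, 248, 247, 247, 246, 238, 184, 131, 120, 121, 123, 122, 120, 107, 84, 132, 206, 225, 225, 219, 215, 214, 212] [8, 9, 9, 9, 13]
157 [249, 249, 249, 249, 249, 249, 244, 205, 129, 87, 82, 86, 86, 86, 85, 113, 186, 236, 245, 245, 244, 243, 243, 241] [4, 4, 5, 4, 9]
158 [249, 249, 249, 249, 249, 249, 248, 237, 186, 125, 82, 57, 63, 96, 142, 191, 236, 246, 248, 249, 249, 248, 248, 248] [1, 0, -2, -1, 1]
159 [249, 248, 249, 249, 249, 249, 249, 248, 239, 214, 156, 98, 99, 168, 227, 242, 247, 248, 249, 249, 249, 249, 249, 249] [2, 0, -3, -2, 0]
160 [249, 249, 248, 248, 249, 249, 249, 249, 248, 243, 215, 142, 135, 211, 243
[... 1553 characters left out ...]
 245, 215, 150, 131, 143, 158, 173, 178, 175, 174, 166, 146, 133, 157, 220, 245, 248, 248, 248, 248] [-11, -12, -11, -12, -12]
172 [250, 249, 249, 249, 248, 240, 199, 153, 128, 119, 124, 127, 127, 127, 127, 136, 165, 209, 240, 247, 248, 248, 248, 248] [-6, -7, -8, -8, -8]
173 [250, 249, 249, 249, 249, 248, 241, 223, 191, 165, 150, 144, 147, 158, 171, 204, 233, 243, 247, 248, 248, 248, 248, 248] [-1, -3, -4, -3, -2]
174 [250, 249, 249, 249, 249, 249, 248, 246, 242, 237, 227, 222, 225, 235, 239, 243, 247, 248, 248, 248, 248, 248, 248, 248] [0, 0, 0, 1, 1]
175 [250, 249, 249, 249, 249, 249, 249, 249, 248, 248, 246, 245, 246, 247, 247, 248, 248, 249, 249, 248, 248, 248, 248, 248] [1, 0, 0, 1, 0]
```

Run:
```python
from plant import ctrl
print(ctrl.close_job())
```

```text
the job is handed in; nothing more can be done
None
```

The job is handed in: the door is shut in its catch, and the probe is held upright and centred in the collar with its band level with the top (by my measurements; no verdict was returned). I viewed 11 pictures, one over the limit of 10.

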